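# Lay the clockmaker's instruments into the kit tray in order of use

## Task

Lay the three instruments from the tool rest into the kit tray in their order of use: the fork in the lane next to the carrying handle, the probe in the middle lane, the spatula in the lane farthest from the handle, all tips towards the side with the sprung balls. Work each one along its lane until its brass collar drops into the pocket, then press its handle past the balls until it clicks and lies fully home, without ramming it (never over 60 N). Let go of them all, and leave the jar, the loupe and the clock wheel where they are.

Things in the scene. Friction and masses are not known exactly. Their poses are not given: they have to be found in the camera images.
- fork: Instrument; tip: a flat two-pronged hand-lifting fork (20 mm wide, two 4 mm prongs with a gap between). Plain round aluminium handle, 12 mm thick, 130 mm long; 50 to 100 g. Origin on the axis at mid-handle; x towards the tip (handle x -65 to +65 mm, tip to +110 mm). A brass collar (20 mm across, 6 mm wide) is clamped on it, its middle anywhere from x -46 to -30 mm: not reported, different on each, look or feel for it.
- probe: Instrument; tip: a single straight thin needle (3.6 mm thick). Plain round aluminium handle, 12 mm thick, 130 mm long; 50 to 100 g. Origin on the axis at mid-handle; x towards the tip (handle x -65 to +65 mm, tip to +110 mm). A brass collar (20 mm across, 6 mm wide) is clamped on it, its middle anywhere from x -46 to -30 mm: not reported, different on each, look or feel for it.
- spatula: Instrument; tip: a flat solid paddle (22 mm wide, 34 mm long, 3 mm thick). Plain round aluminium handle, 12 mm thick, 130 mm long; 50 to 100 g. Origin on the axis at mid-handle; x towards the tip (handle x -65 to +65 mm, tip to +110 mm). A brass collar (20 mm across, 6 mm wide) is clamped on it, its middle anywhere from x -46 to -30 mm: not reported, different on each, look or feel for it.
- tray: Fixed wooden kit tray, 190 x 206 mm, floor 4 mm and rim 12 mm above the bench. Three lanes along its x, 62 mm apart along y. Origin on the bench under the middle lane, z up. Steel carrying handle on its +y side. Left or right of the rest, turned up to 0.3 rad. Each lane has two cradles that hold the handle; the gap from x -14 to +40 mm between them is free for fingers.
- pocket2 (a point): Collar pocket of lane 2, 28 mm above the bench; the same at x -38 mm in every lane. Near cradle: x -62 to -15 mm, 42 mm high, 15 mm groove flaring to 23 mm in its top 5 mm. Pocket: 12 mm long (x), 27 mm wide. Beside the pocket the collar rides on the flare, axis 15 to 16 mm above home; it must move along until it drops in. Pushes do not shift it on the handle.
- balls2 (a point): Midway between the two sprung steel balls of lane 2, 34 mm above the bench; the same at x +45 mm in every lane. Far cradle: x 40 to 50 mm, 43 mm high, 15 mm groove flaring to 25 mm in its top 6 mm. The balls stand 9 mm apart; the handle meets them with its axis about 11 mm above home and must be pressed down past them (about 4 to 8 N; well under 25 N) until it clicks.
- lane1 (a point): Lane 1 of the tray (next to the carrying handle): point on the axis of a handle lying fully home, at tray x = 0, 28 mm above the bench; axes as the tray's. At home an instrument's origin is within 11 mm of it along x, as its collar decides.
- lane2 (a point): Lane 2 of the tray (the middle one): point on the axis of a handle lying fully home, at tray x = 0, 28 mm above the bench; axes as the tray's. At home an instrument's origin is within 11 mm of it along x, as its collar decides.
- lane3 (a point): Lane 3 of the tray (farthest from the carrying handle): point on the axis of a handle lying fully home, at tray x = 0, 28 mm above the bench; axes as the tray's. At home an instrument's origin is within 11 mm of it along x, as its collar decides.
- rest: Fixed dark wooden tool rest, 130 x 190 mm, origin on the bench under its middle, z up, turned up to 0.3 rad. Ribs at x -58 and +55 mm with V notches hold the handles level along its x, tips towards +x, axes 28 mm above the bench, 62 mm apart along y, in any order, up to 2 mm off along x. Free for fingers: x -20 to +45 mm, floor 4 mm high.
- jar: Bystander: small amber glass jar, 44 mm across, 50 mm high, origin under its middle.
- loupe: Bystander: black eye loupe, 34 mm across, 28 mm high, origin under its middle.
- wheel: Bystander: brass clock wheel lying flat, 59 mm across, 4 mm thick with a 14 mm high arbor, origin under its middle.
There are look-alikes about, which are no part of the job. What is shaped like the fork but turquoise is not meant.

How it is judged:
By the outcome, as a careful person would: the job done as asked, in the order asked, and still so for the second after the job is handed in, with the robot touching nothing.
It also fails if it takes over 66 s, if anything falls off the work surface, if the arm or the gripper's body presses on something with over 40 N, if the wrist force passes 120 N, or if a joint passes its speed limit or range.

## Robot

A 7-joint arm with a two-finger parallel gripper is mounted at the origin on the work surface. World frame = base frame: x ahead of the robot, y to its left, z up, the work surface at z = 0. Lengths are in m, angles in rad, forces in N, time in s.
With the tool pointing down it reaches from about 0.4 to 0.875 m from the base axis. Payload 19.3 kg.
Tool frame: the origin (TCP) lies at the very end of the fingers, on their centre line; the grasp point (between the pads) lies 19 mm behind it; z points along the fingers, y is the line along which they close (so a half turn about z gives the same grasp; the last joint's range is limited). The gripper opens to 85 mm and grips with 20 to 120 N. Pads are 22 mm wide; open, the fingers measure 114 mm over their backs; the gripper's body (76 mm by 85 mm) begins 54 mm behind the grasp point. The pads swing forward as they close: fully open they stand 13 mm farther back than shut.
Start: joints at [-1.284, 0.521, -0.036, 1.599, 0.021, 1.021, -0.113], TCP at [0.218, 0.586, 0.231] pointing down, gripper open.
Joint ranges: [-2.91, 2.91], [-0.3, 2.13], [-1.5, 1.42], [0.17, 2.43], [-1.26, 4.41], [0.16, 1.93], [-2.52, 2.52]. Speed limits (rad/s): [1.89, 1.89, 2.39, 2.39, 3.01, 3.01, 3.01].

## Interface

Orientations are given as [roll, pitch, yaw] about the fixed x, y, z axes, in that order (R = Rz(yaw) Ry(pitch) Rx(roll)).
In Python, from workcell import bot gives the robot as it stands. The module is installed in compiled form; this text tells all that it offers.
- The arm moves only by the tool apply_moves, never from a script. Its arguments are lists of equal length, an entry for each row: "claw": the finger opening in m, from 0 to 0.0854; "xyz": the shift along the tool's x, y, z in m, a list of three; "twist": the turn, a rotation vector about the tool's x, y, z in rad, a list of three. A call has 1 to 20 rows; each row shifts and turns the commanded pose from where the row before left it, along the tool's axes as they then stand; what a row does not reach is not made up. A row lasts 1/10 s, in which the tool goes at most 50 mm and 8.59 degrees, less where a joint would pass 70% of its speed; a pose out of reach is approached as far as the arm can. A call with a gripper value outside its range is refused whole. The fingers move at their own pace and stop on an object; "force" is the grip in N (left out, the last holds). Time passes only in rows, so rows that do not move let the fingers close. It gives the time, the measured TCP pose, the force, the opening and the grip force at its end, in the units of the state.
- bot.observe(): the state, without advancing time (a new reading comes with each control period).
- bot.grab_frame(name): name is "scene" or "top" or "wrist"; returns a dict with "img" (420x560x3 uint8, red, green, blue), "vfov" (degrees; the focal length in pixels is half the picture's height over the tangent of half this angle, whatever the lens; pixels are square), "cx", "cy" (the principal point, pixels), "distortion" ([k1, k2, p1, p2, k3] as OpenCV has them; the pictures are not rectified), "view" (4x4, takes a point from world to camera coordinates). Camera axes: x right, y up, looking along -z (the intrinsics and any distortion apply to the point x, -y, -z); pixel columns grow to the right and rows downward; lengths in m; the calibration is good to about 2 mm. A picture is of the moment at which its call begins. There is no depth.
- bot.job_done(): hands the job in; it is judged then, once.
Trained networks look in the newest picture that a camera, given by its name, has taken for a name from the list of things; names that differ only in an ending like _2 or _b are one class to them, and where a whole thing is asked for, a point or a joint stands for the part that bears it (a point fixed in the world has none). Each returns a list of dicts, best first, with "score" (0 to 1); they miss things now and then, are a little off and sometimes report something else, mostly with a low value. They report only what shows in the picture. A call takes as long as a camera call. They do not tell look-alikes from the thing itself.
- bot.find_in(camera, query): "position" ([x, y, z] in m, in world coordinates, good to about 4 mm: the middle of the surface that is visible of it).
The state is a dict: "clock": time; "qpos": joint angles; "qd": joint speeds; "joint_efforts": joint torques, N m; "position": TCP position; "tool_rot": TCP orientation; "force": force on the tool from outside, world axes, zero at the start; "moment": the same for the moment, N m; "grip_width": finger opening in m; "finger_force": force on a finger pad.
Only numpy, scipy, OpenCV 4.12 (cv2) and the standard library are available. Lean on these libraries where they do the work, as an engineer would, in place of code of your own. Each camera call takes 0.05 s, during which the arm holds its last target. There are 200 camera calls.

## Working session

There is one attempt and no reset: what is moved stays moved. The work goes in short steps, Python scripts to look and compute and a tool call to move; the robot and the scene stay as the last step left them, time stands still between calls to the robot, and variables do not carry over. Pictures are saved under pics/ and viewed, at most 11 in all, crops included, and the job is handed in when it is done.

Besides the shell and the picture viewer there is one more tool, called after ">>>" by a JSON object that holds its "api" and its "payload", one argument or row to a line. apply_moves: Moves the arm, as the interface text tells. Its arguments: {"type":"object","properties":{"claw":{"type":"array"},"xyz":{"type":"array"},"twist":{"type":"array"},"force":{"type":"number"}},"required":["claw","xyz","twist"]}

```bash
mkdir -p pics
cat > h.py <<'E'
import numpy as np, cv2
from workcell import bot
from scipy.spatial.transform import Rotation as R
def grab(n,name=None):
    f=bot.grab_frame(n)
    if name: cv2.imwrite('pics/'+name,cv2.cvtColor(f['img'],cv2.COLOR_RGB2BGR))
    return f
def KD(f):
    h=f['img'].shape[0]; F=h/2/np.tan(np.radians(f['vfov'])/2)
    return np.array([[F,0,f['cx']],[0,F,f['cy']],[0,0,1.]]),np.array(f['distortion'],float)
def pix(f,P):
    K,D=KD(f); V=np.array(f['view']); P=np.atleast_2d(P)
    c=(V[:3,:3]@P.T).T+V[:3,3]; c=c*[1,-1,-1]
    return cv2.projectPoints(c,np.zeros(3),np.zeros(3),K,D)[0][:,0]
def onz(f,uv,z):
    K,D=KD(f); V=np.array(f['view'])
    n=cv2.undistortPoints(np.array(uv,float).reshape(-1,1,2),K,D)[:,0]
    d=np.c_[n[:,0],-n[:,1],-np.ones(len(n))]@V[:3,:3]
    o=-V[:3,:3].T@V[:3,3]
    return o+d*((z-o[2])/d[:,2])[:,None]
E
python3 - <<'E'
from h import *
for c in ['top','scene']:
    f=grab(c,c+'0.png'); print(c,np.round(-np.array(f['view'])[:3,:3].T@np.array(f['view'])[:3,3],3),f['vfov'])
    for q in ['fork','probe','spatula','tray','rest','jar','loupe','wheel','pocket2','balls2']:
        try:
            for d in bot.find_in(c,q)[:3]: print(c,q,np.round(d['position'],3),round(d['score'],2),np.round(pix(f,d['position'])[0]))
        except Exception as e: print(q,e)
s=bot.observe(); print(s)
E
```

```text
top [ 0.508 -0.024  1.064] 50.305760156379634
top fork [0.506 0.212 0.034] 0.89 [168. 251.]
top fork [0.42  0.368 0.011] 0.71 [103. 285.]
top probe [0.52  0.088 0.03 ] 0.65 [223. 247.]
top spatula [0.527 0.151 0.032] 0.89 [195. 243.]
top tray [ 0.549 -0.164  0.002] 0.6 [330. 238.]
top rest [0.497 0.144 0.004] 0.73 [199. 256.]
top jar [0.778 0.037 0.048] 0.65 [248. 136.]
top pocket2 [ 0.548 -0.162  0.01 ] 0.92 [330. 238.]
top balls2 [ 0.548 -0.16   0.002] 0.67 [329. 239.]
top balls2 [0.498 0.146 0.005] 0.25 [199. 256.]
scene [ 1.451 -0.261  0.706] 52.60022601034055
scene fork [0.511 0.216 0.031] 0.7 [341. 186.]
scene fork [0.424 0.366 0.014] 0.47 [373. 169.]
scene probe [0.525 0.089 0.034] 0.68 [301. 195.]
scene spatula [0.529 0.157 0.034] 0.79 [325. 192.]
scene tray [ 0.568 -0.165  0.006] 0.81 [215. 227.]
scene rest [0.505 0.139 0.   ] 0.89 [315. 198.]
scene jar [0.794 0.036 0.043] 0.62 [318. 259.]
scene loupe [0.712 0.351 0.017] 0.56 [418. 223.]
scene wheel [ 0.706 -0.374  0.004] 0.96 [134. 280.]
scene pocket2 [ 0.567 -0.166  0.009] 0.63 [214. 226.]
scene balls2 [ 0.568 -0.164  0.002] 0.63 [215. 228.]
scene balls2 [0.503 0.139 0.001] 0.16 [315. 197.]
{'clock': 1.1, 'qpos': array([-1.28415212,  0.521411  , -0.03629279,  1.5995307 ,  0.02119982,
        1.02111312, -0.11282423]), 'qd': array([-1.76749259e-03,  8.99111049e-04,  1.25880964e-03, -3.22437400e-05,
       -8.18913530e-04, -9.94744890e-04, -1.61430678e-04]), 'joint_efforts': array([ 1.65634134e-03, -9.26876664e+01,  1.97903216e+00, -3.70216298e+01,
        1.79966516e-02,  2.42869617e-03, -2.98055443e-05]), 'position': array([0.2183427 , 0.58558842, 0.23127299]), 'tool_rot': array([-3.14151567e+00,  9.77080156e-06,  2.78467550e+00]), 'force': array([-0.00148263,  0.01976563, -0.23483273]), 'moment': array([-0.02540449,  0.01145265, -0.01182628]), 'finger_force': 0.0, 'grip_width': 0.08537629876547864}
```

Run:
```python
import cv2
i=cv2.imread('pics/top0.png'); cv2.imwrite('pics/top0c.png',cv2.resize(i[140:340,80:450],(796,430),interpolation=cv2.INTER_CUBIC))
```

```text
(no output)
```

View pics/top0.png

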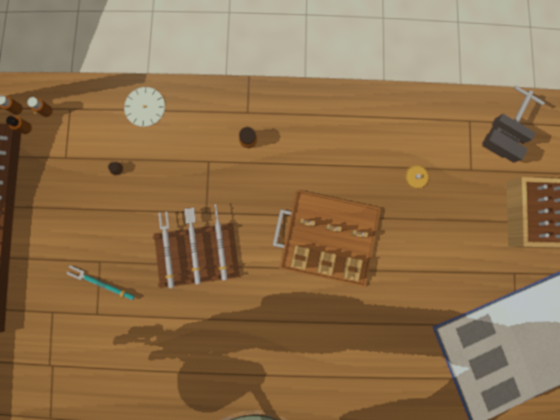

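View pics/top0c.png

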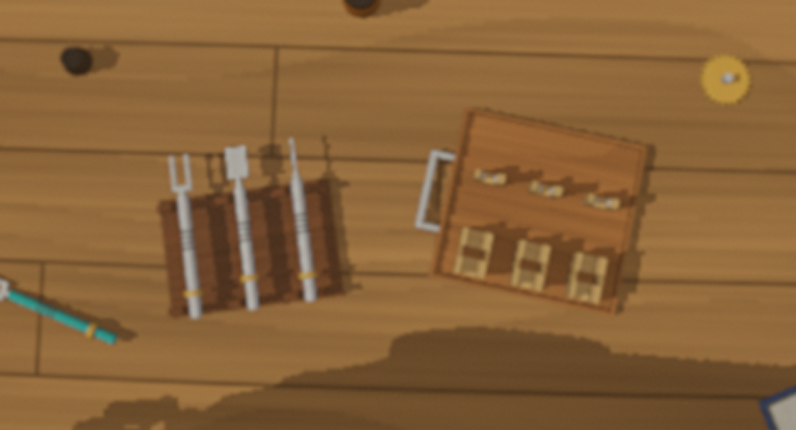

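The top view shows the candidates for the fork: the silver fork in the rest at (168,251) and the turquoise look-alike on the bench at (103,285). By the description I take the silver one. The spatula is at (195,243) and the probe at (223,247). The tray's handle is on its left at (281,229). The balls are at about (334,228) and the pockets at about (327,262). I'll move over the rest for a close look.

>>> {"api": "apply_moves", "payload": {
  "claw": [0.04, 0.04, 0.04, 0.04, 0.04, 0.04, 0.04, 0.04, 0.04, 0.04, 0.04, 0.04, 0.04, 0.04, 0.04, 0.04, 0.04],
  "xyz": [
    [-0.0353, -0.0274, -0.0083],
    [-0.0353, -0.0274, -0.0083],
    [-0.0353, -0.0274, -0.0083],
    [-0.0353, -0.0274, -0.0083],
    [-0.0353, -0.0274, -0.0083],
    [-0.0353, -0.0274, -0.0083],
    [-0.0353, -0.0274, -0.0083],
    [-0.0353, -0.0274, -0.0083],
    [-0.0353, -0.0274, -0.0083],
    [-0.0353, -0.0274, -0.0083],
    [-0.0353, -0.0274, -0.0083],
    [-0.0353, -0.0274, -0.0083],
    [0, 0, 0],
    [0, 0, 0],
    [0, 0, 0],
    [0, 0, 0],
    [0, 0, 0]
  ],
  "twist": [
    [0, 0, 0],
    [0, 0, 0],
    [0, 0, 0],
    [0, 0, 0],
    [0, 0, 0],
    [0, 0, 0],
    [0, 0, 0],
    [0, 0, 0],
    [0, 0, 0],
    [0, 0, 0],
    [0, 0, 0],
    [0, 0, 0],
    [0, 0, -0.115],
    [0, 0, -0.115],
    [0, 0, -0.115],
    [0, 0, -0.115],
    [0, 0, 0]
  ],
  "force": 100
}}

```text
clock: 2.8
position: [0.5004, 0.1295, 0.331]
tool_rot: [3.141, 0.0, -3.036]
force: [0.8, 0.2, -0.1]
grip_width: 0.0399
finger_force: 0.0
```

Run:
```python
from h import *
f=grab('wrist','w1.png'); V=np.array(f['view']); print(np.round(-V[:3,:3].T@V[:3,3],3),-V[2,:3],f['vfov'])
import pickle; pickle.dump(f,open('w1.pkl','wb'))
for q in ['fork','probe','spatula','rest']:
    for d in bot.find_in('wrist',q)[:2]: print(q,np.round(d['position'],3),round(d['score'],2),np.round(pix(f,d['position'])[0]))
s=bot.observe(); print(s['clock'],s['position'],s['tool_rot'],s['qpos'])
```

```text
[0.431 0.122 0.475] [ 0.27521619  0.03037084 -0.96090252] 70.76468565226818
fork [0.499 0.214 0.035] 0.85 [335. 179.]
fork [0.425 0.367 0.017] 0.62 [439. 139.]
probe [0.509 0.092 0.032] 0.78 [254. 176.]
spatula [ 0.546 -0.154  0.005] 0.73 [103. 181.]
spatula [ 0.707 -0.351  0.002] 0.72 [  3. 257.]
rest [ 0.544 -0.153  0.003] 0.53 [104. 179.]
3.05 [0.50035496 0.12961349 0.33091493] [-3.14156305e+00  1.65481401e-05 -3.04056461e+00] [-0.45759606  0.2494618   0.11106528  1.75426305 -0.03009059  1.13950564
  1.3344646 ]
```

View pics/w1.png

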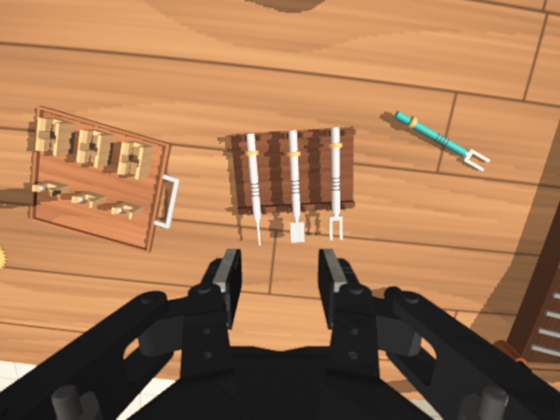

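The wrist view shows the rest with the probe at (254,176), the spatula at (296,180) and the silver fork at (335,179), with brass collars near row 150. The turquoise look-alike is at (440,138) and the tray at (104,180). Next is a close look at the tray.

>>> {"api": "apply_moves", "payload": {
  "claw": [0.04, 0.04, 0.04, 0.04, 0.04, 0.04, 0.04, 0.04, 0.04],
  "xyz": [
    [-0.0077, -0.036, 0.0163],
    [-0.0077, -0.036, 0.0163],
    [-0.0077, -0.036, 0.0163],
    [-0.0077, -0.036, 0.0163],
    [-0.0077, -0.036, 0.0163],
    [-0.0077, -0.036, 0.0163],
    [-0.0077, -0.036, 0.0163],
    [-0.0077, -0.036, 0.0163],
    [0, 0, 0]
  ],
  "twist": [
    [0, 0, 0],
    [0, 0, 0],
    [0, 0, 0],
    [0, 0, 0],
    [0, 0, 0],
    [0, 0, 0],
    [0, 0, 0],
    [0, 0, 0],
    [0, 0, 0]
  ]
}}

```text
clock: 3.95
position: [0.5906, -0.1555, 0.1982]
tool_rot: [-3.14, -0.003, -3.045]
force: [-0.8, 0.9, -0.3]
grip_width: 0.0402
finger_force: 0.0
```

Run:
```python
from h import *
import pickle
bot.grab_frame('wrist')
f=grab('wrist'); pickle.dump(f,open('w2.pkl','wb'))
i=cv2.cvtColor(f['img'],cv2.COLOR_RGB2BGR); cv2.imwrite('pics/w2.png',i)
P=pix(f,[[.549+a,-.164+b,.03] for a in(-.13,.13) for b in (-.13,.13)]); print(P)
u0,v0=np.maximum(P.min(0),0).astype(int);u1,v1=P.max(0).astype(int); s=min(800/(u1-u0),600/(v1-v0)); print(u0,v0,u1,v1,s)
c=i[v0:v1,u0:u1]; cv2.imwrite('pics/w2c.png',cv2.resize(c,None,fx=s*.99,fy=s*.99,interpolation=cv2.INTER_CUBIC)); print(c.shape,s*.99)
# instruments from w1
g=pickle.load(open('w1.pkl','rb')); im=g['img'].astype(int)
hsv=cv2.cvtColor(g['img'],cv2.COLOR_RGB2HSV)
for n,(a,b) in dict(probe=(243,266),spatula=(284,308),fork=(325,347)).items():
    m=np.zeros(im.shape[:2],bool); m[125:222,a:b]=True
    w=m&(hsv[...,1]<60)&(hsv[...,2]>150)
    y,x=np.nonzero(w); p=onz(g,np.c_[x,y],.028); c0=p.mean(0); d=np.linalg.svd(p-c0)[2][0]; d*=np.sign(d[0])
    yl=m&(hsv[...,0]>15)&(hsv[...,0]<30)&(hsv[...,1]>130)&(hsv[...,2]>180); yl[165:]=False
    y,x=np.nonzero(yl); q=onz(g,np.c_[x,y],.03); t=(p-c0)@d
    print(n,len(p),'c0',c0.round(4),'yaw',np.arctan2(d[1],d[0]).round(4),'range',t.min().round(4),t.max().round(4),'collar',len(x),q.mean(0).round(4),((q.mean(0)-c0)@d).round(4))
```

```text
[[147.12138138  -0.65400349]
 [420.44728242  29.79586   ]
 [150.51170553 254.54448838]
 [371.7643246  274.65809057]]
147 0 420 274 2.18978102189781
(274, 273, 3) 2.167883211678832
probe 633 c0 [0.5131 0.092  0.028 ] yaw 0.166 range -0.0673 0.0688 collar 17 [0.4747 0.0843 0.03  ] -0.0391
spatula 638 c0 [0.5021 0.1533 0.028 ] yaw 0.1665 range -0.0671 0.0732 collar 18 [0.4693 0.1466 0.03  ] -0.0335
fork 717 c0 [0.4965 0.2158 0.028 ] yaw 0.1633 range -0.0726 0.0726 collar 20 [0.4508 0.2061 0.03  ] -0.0466
```

View pics/w2c.png

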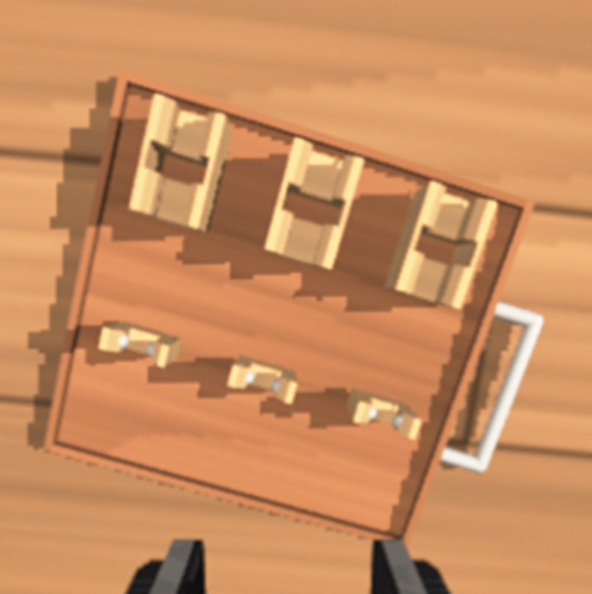

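The crop shows the tray handle at right (515,385), so lane 1 is the right-hand lane. The near cradles are at (180,160), (315,205) and (445,245), and the ball pairs at (137,344), (263,381) and (385,416). Now I'll fit the tray pose from these points.

```bash
cat > fit.py <<'E'
from h import *
import pickle
from scipy.optimize import least_squares
f=pickle.load(open('w2.pkl','rb'))
pts=[((122,77),(-95,-103,12)),((532,205),(-95,103,12)),((48,450),(95,-103,12)),((403,541),(95,103,12))]
for y,(b,n,m) in zip((-62,0,62),[((137,344),(193,106),(168,220)),((263.5,381),(331,147.5),(298.5,259)),((385.5,416.5),(465,191),(431,298))]):
    pts+=[(b,(45,y,36)),(n,(-62,y,42)),(m,(-15,y,42))]
uv=np.array([p[0] for p in pts])/2.1679+[147,0]; L=np.array([p[1] for p in pts])/1000.
def W(p): return L@R.from_euler('z',p[2]).as_matrix().T+[p[0],p[1],0]
def res(p): return (pix(f,W(p))-uv).ravel()
r=least_squares(res,[.549,-.164,-.2],loss='soft_l1'); print(r.x.round(4)); print(r.fun.reshape(-1,2).round(1).tolist())
E
python3 fit.py
python3 - <<'E'
from h import *
import pickle
# check in top image: overlay
exec(open('fit.py').read())
t=grab('top'); i=cv2.cvtColor(t['img'],cv2.COLOR_RGB2BGR)
P=pix(t,W(r.x))
c=cv2.resize(i[180:300,140:400],None,fx=3,fy=3,interpolation=cv2.INTER_CUBIC)
for p in P: cv2.circle(c,tuple(((p+.5-[140,180])*3-.5).round().astype(int)),2,(0,255,0),-1)
# model handle axes
for n,x,y,yw in [('p',.5131,.092,.166),('s',.5021,.1533,.1665),('f',.4965,.2158,.1633)]:
    for k in (-.065,.065):
        q=pix(t,[x+k*np.cos(yw),y+k*np.sin(yw),.028])[0]; cv2.circle(c,tuple(((q+.5-[140,180])*3-.5).round().astype(int)),2,(255,0,0),-1)
cv2.imwrite('pics/ov.png',c); pickle.dump(t,open('t.pkl','wb'))
E
```

```text
[ 0.5298 -0.1575 -0.1866]
[[4.5, -25.7], [8.5, -21.6], [1.8, -17.9], [7.5, -12.4], [0.4, 1.3], [-0.8, 0.5], [-1.3, -0.9], [-0.3, 0.9], [-0.6, 1.5], [0.1, -0.2], [-0.5, 0.9], [-0.6, 1.5], [-1.3, 0.3]]
[ 0.5298 -0.1575 -0.1866]
[[4.5, -25.7], [8.5, -21.6], [1.8, -17.9], [7.5, -12.4], [0.4, 1.3], [-0.8, 0.5], [-1.3, -0.9], [-0.3, 0.9], [-0.6, 1.5], [0.1, -0.2], [-0.5, 0.9], [-0.6, 1.5], [-1.3, 0.3]]
```

View pics/ov.png

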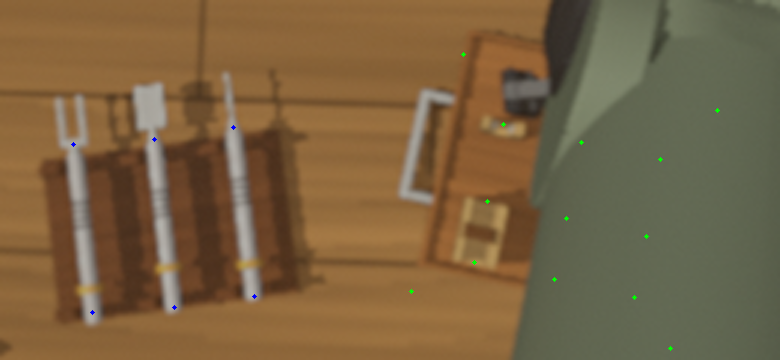

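The overlay shows that the rim is not centred on the lanes: the green rim dots miss the tray's near edge by about 20 mm. The cradles and balls fit to about 1 px, so I rely on those. Now a view of the rest from the same relative pose.

>>> {"api": "apply_moves", "payload": {
  "claw": [0.04, 0.04, 0.04, 0.04, 0.04, 0.04, 0.04, 0.04, 0.04],
  "xyz": [
    [0, 0.0452, 0],
    [0, 0.0452, 0],
    [0, 0.0452, 0],
    [0, 0.0452, 0],
    [0, 0.0452, 0],
    [0, 0.0452, 0],
    [0, 0.0452, 0],
    [0, 0, 0],
    [0, 0, 0]
  ],
  "twist": [
    [0, 0, 0],
    [0, 0, 0],
    [0, 0, 0],
    [0, 0, 0],
    [0, 0, 0],
    [0, 0, 0],
    [0, 0, 0],
    [0, 0, -0.07],
    [0, 0, 0]
  ]
}}

```text
clock: 5.0
position: [0.558, 0.1666, 0.2011]
tool_rot: [3.141, 0.001, -2.963]
force: [-0.3, -0.9, -0.3]
grip_width: 0.0399
finger_force: 0.0
```

```bash
sed -i 's/^def W.*/def W(p):\n    Q=L.copy(); Q[:4,:2]+=p[3:5] if len(p)>3 else 0\n    return Q@R.from_euler("z",p[2]).as_matrix().T+[p[0],p[1],0]/; s/-.164,-.2\]/-.164,-.2,.02,0]/' fit.py; python3 fit.py
python3 - <<'E'
from h import *
import pickle
f=grab('wrist'); pickle.dump(f,open('w3.pkl','wb')); s=bot.observe(); print(s['clock'],s['position'],s['tool_rot'])
i=cv2.cvtColor(f['img'],cv2.COLOR_RGB2BGR)
P=pix(f,[[.505+a,.15+b,.03] for a in(-.1,.13) for b in (-.11,.11)]); 
u0,v0=np.maximum(P.min(0),0).astype(int);u1,v1=P.max(0).astype(int); k=min(800/(u1-u0),600/(v1-v0))*.99; print(u0,v0,u1,v1,k)
cv2.imwrite('pics/w3c.png',cv2.resize(i[v0:v1,u0:u1],None,fx=k,fy=k,interpolation=cv2.INTER_CUBIC))
E
```

```text
[ 5.291e-01 -1.570e-01 -1.852e-01  2.330e-02 -2.000e-04]
[[-0.6, -1.7], [0.7, 0.1], [-1.6, 0.4], [1.5, 4.1], [0.9, 0.7], [-0.4, -0.2], [-0.8, -1.5], [0.3, 0.3], [-0.1, 0.7], [0.7, -0.9], [0.2, 0.2], [0.0, 0.6], [-0.7, -0.5]]
5.05 [0.55835979 0.16492086 0.20104259] [ 3.14145269e+00  6.12832899e-04 -2.96833293e+00]
158 12 400 267 2.3294117647058825
```

View pics/w3c.png

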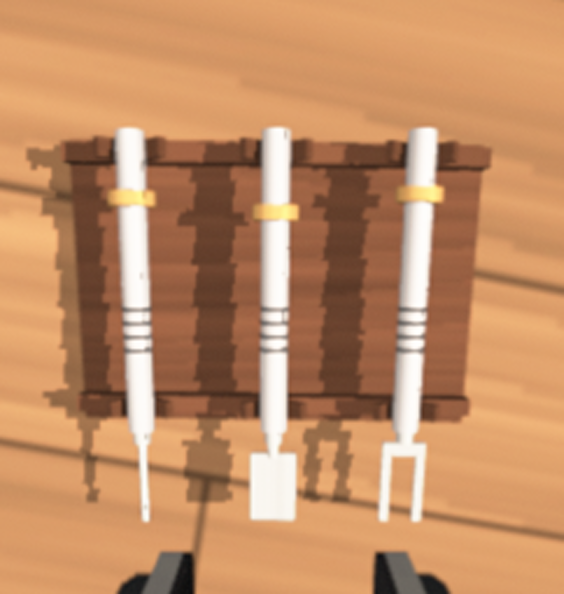

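The close crop, left to right, shows the probe (collar at (132,198)), the spatula (collar at (276,212)) and the silver two-pronged fork (collar at (421,194)). All are plain metal, none is turquoise, so the choice is confirmed. I'll fit each one's pose.

Run:
```python
from h import *
import pickle
from scipy.optimize import least_squares
f=pickle.load(open('w3.pkl','rb')); k=2.3294
D=dict(probe=[(130,129),(146,521),(132,198),(142,430)],spatula=[(276,129),(272.5,521),(276,212),(274,430)],fork=[(423,129),(401,521),(421,194),(406,430)])
def model(p,c,yaw):
    L=np.array([(-.065,0,.034),(.110,0,.0285),(c,0,.038),(.06,0,.029)])
    return L@R.from_euler('z',yaw).as_matrix().T+[p[0],p[1],0]
def res(v):
    o=[]
    for j,n in enumerate(D):
        e=pix(f,model(v[3*j:3*j+2],v[3*j+2],v[9]))-(np.array(D[n])/k+[158,12]); e[3,1]=0; o.append(e.ravel())
    return np.concatenate(o)
r=least_squares(res,[.51,.09,-.038,.5,.15,-.038,.49,.21,-.038,.166])
v=r.x; print('yaw',v[9].round(4)); print(r.fun.reshape(3,4,2).round(1).tolist())
for j,n in enumerate(D): print(n,v[3*j:3*j+3].round(4))
print('spacing',np.hypot(*(v[0:2]-v[3:5])),np.hypot(*(v[6:8]-v[3:5])))
```

```text
yaw 0.1667
[[[-0.4, 0.4], [0.9, -0.6], [-0.9, 0.0], [0.6, 0.0]], [[0.1, 0.3], [0.2, -0.4], [-0.2, -0.0], [-0.1, 0.0]], [[0.6, 0.4], [-1.1, -0.6], [0.7, 0.0], [-0.4, 0.0]]]
probe [ 0.5118  0.0929 -0.0377]
spatula [ 0.5011  0.1533 -0.0322]
fork [ 0.49    0.2139 -0.0393]
spacing 0.06128563524767605 0.06168267988289004
```

>>> {"api": "apply_moves", "payload": {
  "claw": [0.04, 0.04, 0.04, 0.04, 0.04, 0.04, 0.04, 0.04, 0.04, 0.012, 0.005, 0.005, 0.005],
  "xyz": [
    [0.023, 0.0298, 0],
    [0.023, 0.0298, 0],
    [0, 0, 0.03],
    [0, 0, 0.04],
    [0, 0, 0.04],
    [0, 0, 0.04],
    [0, 0, 0.025],
    [0, 0, 0.016],
    [0, 0, 0],
    [0, 0, 0],
    [0, 0, 0],
    [0, 0, 0],
    [0, 0, 0]
  ],
  "twist": [
    [0, 0, 0.0066],
    [0, 0, 0],
    [0, 0, 0],
    [0, 0, 0],
    [0, 0, 0],
    [0, 0, 0],
    [0, 0, 0],
    [0, 0, 0],
    [0, 0, 0],
    [0, 0, 0],
    [0, 0, 0],
    [0, 0, 0],
    [0, 0, 0]
  ],
  "force": 80
}}

```text
clock: 6.35
position: [0.5041, 0.2155, 0.0108]
tool_rot: [3.141, 0.002, -2.975]
force: [-1.7, 1.1, 9.4]
grip_width: 0.0095
finger_force: 78.2
```

```bash
python3 -c "
from h import *
s=bot.observe()
for k in ('clock','position','tool_rot','force','moment','grip_width','finger_force'): print(k,s[k])"
```

```text
clock 6.35
position [0.50405484 0.21554737 0.01077819]
tool_rot [ 3.14083174e+00  2.00695694e-03 -2.97541389e+00]
force [-1.71962378  1.11267049  9.44280983]
moment [ 0.13530813  0.2183227  -0.0294087 ]
grip_width 0.009500267858585269
finger_force 78.18394660949707
```

>>> {"api": "apply_moves", "payload": {
  "claw": [0.005, 0.005, 0.005, 0.005, 0.005, 0.005, 0.005, 0.005, 0.005, 0.005, 0.005, 0.005, 0.005, 0.005, 0.005, 0.005, 0.005],
  "xyz": [
    [0, 0, -0.015],
    [0, 0, -0.03],
    [0, 0, -0.035],
    [0, -0.0318, 0],
    [0, -0.0398, 0],
    [0, -0.0398, 0],
    [0, -0.0398, 0],
    [0, -0.0398, 0],
    [0, -0.0398, 0],
    [0, -0.0398, 0],
    [0.0012, -0.0298, 0],
    [0, -0.0182, 0],
    [0, 0, 0],
    [0, 0, 0],
    [0, 0, 0],
    [0, 0, 0],
    [0, 0, 0]
  ],
  "twist": [
    [0, 0, 0],
    [0, 0, 0],
    [0, 0, 0],
    [0, 0, 0],
    [0, 0, 0],
    [0, 0, 0],
    [0, 0, 0],
    [0, 0, 0],
    [0, 0, 0],
    [0, 0, 0],
    [0, 0, 0],
    [0, 0, 0],
    [0, 0, 0.1173],
    [0, 0, 0.1173],
    [0, 0, 0.1173],
    [0, 0, 0],
    [0, 0, 0]
  ]
}}

```text
clock: 8.05
position: [0.5551, -0.0992, 0.0903]
tool_rot: [-3.142, 0.001, 2.96]
force: [-0.1, -0.9, -1.7]
grip_width: 0.0093
finger_force: 78.2
```

Run:
```python
from h import *
import pickle
f=grab('wrist'); pickle.dump(f,open('w4.pkl','wb')); s=bot.observe()
for k in ('clock','position','tool_rot','force','moment','grip_width','finger_force'): print(k,s[k])
i=cv2.cvtColor(f['img'],cv2.COLOR_RGB2BGR)
cv2.imwrite('pics/w4.png',cv2.resize(i[0:300,100:500],(800,600),interpolation=cv2.INTER_CUBIC))
```

```text
clock 8.1
position [ 0.55502185 -0.0991708   0.09016523]
tool_rot [3.14149917e+00 5.25460158e-04 2.95975849e+00]
force [-0.71294878  0.63288648 -1.30295147]
moment [-0.00051913 -0.06698984 -0.01924269]
grip_width 0.009659339732352876
finger_force 78.17597508430481
```

View pics/w4.png

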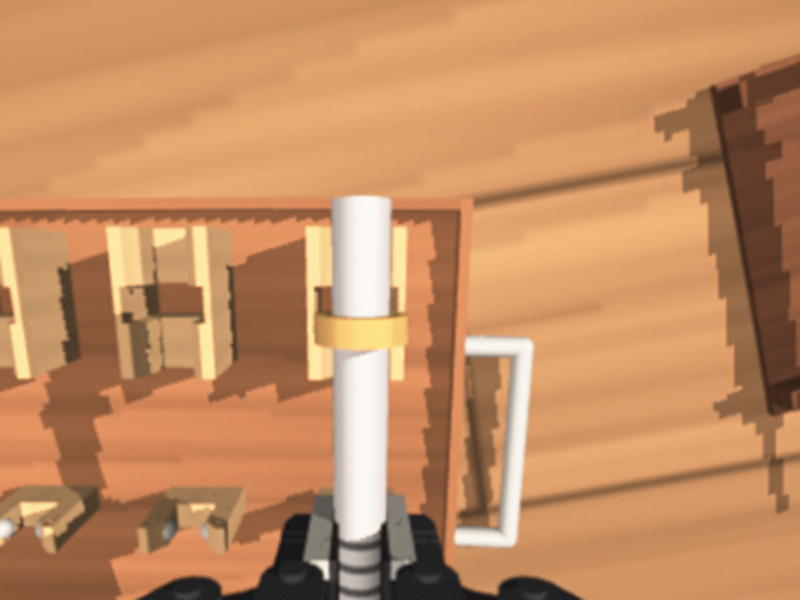

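The fork is held straight above lane 1, with its collar at crop (361,333), about over the pocket at (361,300) seen in perspective. I'll check this by computation.

```bash
cat > chk.py <<'E'
from h import *
import pickle,sys
# usage: file u v (full px of collar centre) tcpx tcpy tcpz yaw
f=pickle.load(open(sys.argv[1],'rb')); u,v=float(sys.argv[2]),float(sys.argv[3])
s=bot.observe(); p=np.array(s['position']); ax=p[2]+.018
c=onz(f,[(u,v)],ax+.0095)[0]
T=np.array([.5291,-.1570]); M=R.from_euler('z',-.1852).as_matrix()[:2,:2]
print('collar tray',(M.T@(c[:2]-T)).round(4),'tcp tray',(M.T@(p[:2]-T)).round(4),'yaw err',(s['tool_rot'][2]-(-.1852+np.pi)))
E
python3 chk.py w4.pkl 280.5 166.2
python3 - <<'E'
from h import *
import pickle
f=pickle.load(open('w4.pkl','rb'))
T=np.array([.5291,-.1570,0]); M=R.from_euler('z',-.1852).as_matrix()
for n,q in dict(near1=(-.062,.062,.042),far1=(-.015,.062,.042),near2=(-.062,0,.042),far2=(-.015,0,.042),balls2=(.045,0,.036),pk2a=(-.044,0,.03),pk2b=(-.032,0,.03)).items(): print(n,((pix(f,M@q+T)[0]-[100,0])*2).round(0))
E
```

```text
collar tray [-0.0392  0.0623] tcp tray [0.0148 0.0616] yaw err 0.003365841146473869
near1 [359. 226.]
far1 [359. 375.]
near2 [160. 226.]
far2 [172. 374.]
balls2 [191. 530.]
pk2a [176. 283.]
pk2b [179. 319.]
```

>>> {"api": "apply_moves", "payload": {
  "claw": [0.005, 0.005, 0.005, 0.005, 0.005, 0.005, 0.005],
  "xyz": [
    [-0.0015, -0.001, 0.02],
    [0, 0, 0.025],
    [0, 0, 0.012],
    [0, 0, 0.005],
    [0, 0, 0.003],
    [0, 0, 0.003],
    [0, 0, 0]
  ],
  "twist": [
    [0, 0, 0.0034],
    [0, 0, 0],
    [0, 0, 0],
    [0, 0, 0],
    [0, 0, 0],
    [0, 0, 0],
    [0, 0, 0]
  ]
}}

```text
clock: 8.8
position: [0.5566, -0.1007, 0.0219]
tool_rot: [-3.142, 0.001, 2.953]
force: [1.4, -1.1, 0.0]
grip_width: 0.0092
finger_force: 78.2
```

>>> {"api": "apply_moves", "payload": {
  "claw": [0.005, 0.005, 0.005, 0.005],
  "xyz": [
    [0, 0, 0.002],
    [0, 0, 0.002],
    [0, 0, 0.001],
    [0, 0, 0]
  ],
  "twist": [
    [0, 0, 0],
    [0, 0, 0],
    [0, 0, 0],
    [0, 0, 0]
  ]
}}

```text
clock: 9.2
position: [0.5566, -0.1006, 0.0167]
tool_rot: [-3.142, 0.001, 2.953]
force: [2.3, -0.6, -0.3]
grip_width: 0.0093
finger_force: 78.0
```

Run:
```python
from h import *
s=bot.observe()
for k in ('clock','position','force','moment'): print(k,s[k])
```

```text
clock 9.2
position [ 0.55658904 -0.10058302  0.01667931]
force [ 2.34135223 -0.63855284 -0.28582756]
moment [-0.17193998 -0.50704129 -0.01032447]
```

>>> {"api": "apply_moves", "payload": {
  "claw": [0.005, 0.005, 0.005],
  "xyz": [
    [0, 0, 0.0015],
    [0, 0, 0.0015],
    [0, 0, 0]
  ],
  "twist": [
    [0, 0, 0],
    [0, 0, 0],
    [0, 0, 0]
  ]
}}

```text
clock: 9.5
position: [0.5558, -0.1005, 0.0131]
tool_rot: [-3.141, -0.001, 2.953]
force: [-0.0, -1.6, -4.1]
grip_width: 0.0097
finger_force: 77.9
```

Run:
```python
from h import *
f=grab('wrist'); i=cv2.cvtColor(f['img'],cv2.COLOR_RGB2BGR)
g=grab('scene'); j=cv2.cvtColor(g['img'],cv2.COLOR_RGB2BGR)
a=cv2.resize(i[0:260,130:430],(600,520))[:, 100:500]; P=pix(g,[.54,-.14,.03])[0].astype(int)
b=cv2.resize(j[P[1]-52:P[1]+52,P[0]-40:P[0]+40],(400,520),interpolation=cv2.INTER_CUBIC)
cv2.imwrite('pics/m1.png',np.hstack([a,b]))
s=bot.observe()
for k in ('clock','position','force','moment'): print(k,s[k])
```

```text
clock 9.6
position [ 0.5557262  -0.10050814  0.01312623]
force [-1.08324412 -0.46136188 -4.97452968]
moment [-0.15801967  0.15325676  0.02709147]
```

View pics/m1.png

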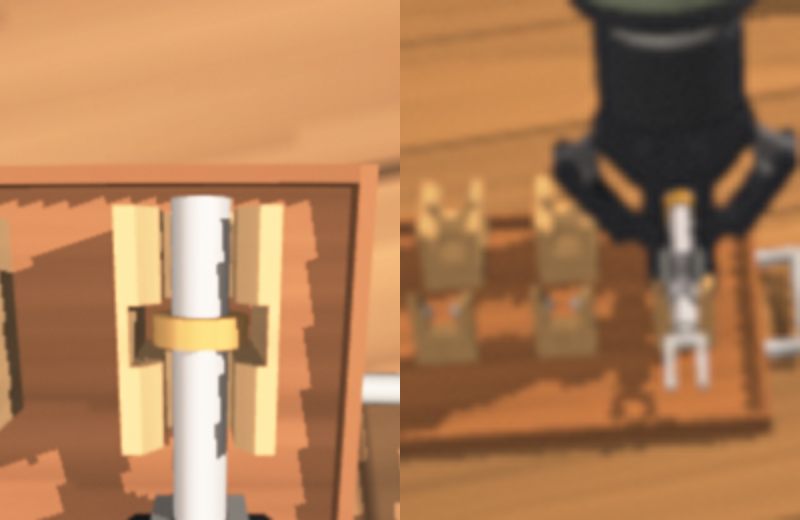

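The fork's collar sits in its pocket at about (195,333), with the handle centred. The downward pull of about 4 N suggests the balls have snapped over it. I'll settle it fully home.

>>> {"api": "apply_moves", "payload": {
  "claw": [0.005, 0.005, 0.005],
  "xyz": [
    [0, 0, 0.0012],
    [0, 0, 0.0012],
    [0, 0, 0]
  ],
  "twist": [
    [0, 0, 0],
    [0, 0, 0],
    [0, 0, 0]
  ]
}}

```text
clock: 9.9
position: [0.5563, -0.1005, 0.0111]
tool_rot: [3.142, 0.0, 2.953]
force: [0.5, 0.4, 0.0]
grip_width: 0.0094
finger_force: 78.3
```

>>> {"api": "apply_moves", "payload": {
  "claw": [0.005, 0.005, 0.005],
  "xyz": [
    [0, 0, 0.001],
    [0, 0, 0.0007],
    [0, 0, 0]
  ],
  "twist": [
    [0, 0, 0],
    [0, 0, 0],
    [0, 0, 0]
  ]
}}

```text
clock: 10.2
position: [0.5565, -0.1005, 0.0106]
tool_rot: [3.141, 0.001, 2.953]
force: [-8.7, 1.6, 26.8]
grip_width: 0.009
finger_force: 81.6
```

Bottomed at 27 N, so the fork is home. I'll release it and go above the probe.

>>> {"api": "apply_moves", "payload": {
  "claw": [0.01, 0.03, 0.03, 0.03, 0.03, 0.03, 0.03, 0.03, 0.03, 0.03, 0.03, 0.03, 0.03, 0.03, 0.03, 0.03],
  "xyz": [
    [0, 0, -0.0012],
    [0, 0, 0],
    [0, 0, 0],
    [0, 0, -0.02],
    [0, 0, -0.035],
    [0, 0, -0.035],
    [0.0136, 0.0372, 0],
    [0.0136, 0.0372, 0],
    [0.0136, 0.0372, 0],
    [0.0136, 0.0372, 0],
    [0.0136, 0.0372, 0],
    [0, 0, 0],
    [0, 0, 0],
    [0, 0, 0],
    [0, 0, 0.03],
    [0, 0, 0]
  ],
  "twist": [
    [0, 0, 0],
    [0, 0, 0],
    [0, 0, 0],
    [0, 0, 0],
    [0, 0, 0],
    [0, 0, 0],
    [0, 0, 0],
    [0, 0, 0],
    [0, 0, 0],
    [0, 0, 0],
    [0, 0, 0],
    [0, 0, -0.1183],
    [0, 0, -0.1183],
    [0, 0, -0.1183],
    [0, 0, 0],
    [0, 0, 0]
  ]
}}

```text
clock: 11.8
position: [0.5229, 0.0946, 0.0683]
tool_rot: [-3.141, -0.004, -2.976]
force: [0.2, 0.3, -0.5]
grip_width: 0.0296
finger_force: 0.0
```

Run:
```python
from h import *
s=bot.observe()
for k in ('clock','position','tool_rot','force','grip_width'): print(k,s[k])
t=np.array([.5246,.0951])-np.array(s['position'])[:2]; y=s['tool_rot'][2]
print('tool d',t@[np.cos(y),np.sin(y)],t@[np.sin(y),-np.cos(y)],'dyaw',(-2.9749-y))
```

```text
clock 11.8
position [0.52286471 0.09457713 0.06834524]
tool_rot [-3.14131527 -0.0037913  -2.97554747]
force [ 0.19889328  0.28065991 -0.4566092 ]
grip_width 0.029611111188094955
tool d -0.0017978435869874967 0.00022886758995792854 dyaw 0.0006474741328852396
```

>>> {"api": "apply_moves", "payload": {
  "claw": [0.03, 0.03, 0.03, 0.03, 0.03, 0.012, 0.005, 0.005, 0.005],
  "xyz": [
    [0, 0, 0],
    [0, 0, 0.02],
    [0, 0, 0.02],
    [0, 0, 0.0175],
    [0, 0, 0],
    [0, 0, 0],
    [0, 0, 0],
    [0, 0, 0],
    [0, 0, 0]
  ],
  "twist": [
    [0, 0, 0],
    [0, 0, 0],
    [0, 0, 0],
    [0, 0, 0],
    [0, 0, 0],
    [0, 0, 0],
    [0, 0, 0],
    [0, 0, 0],
    [0, 0, 0]
  ]
}}

```text
clock: 12.7
position: [0.5252, 0.0937, 0.0147]
tool_rot: [-3.14, 0.002, -2.977]
force: [0.5, -7.4, 1.7]
grip_width: 0.0088
finger_force: 78.1
```

>>> {"api": "apply_moves", "payload": {
  "claw": [0.005, 0.005, 0.005, 0.005, 0.005, 0.005, 0.005, 0.005, 0.005, 0.005, 0.005, 0.005, 0.005, 0.005, 0.005],
  "xyz": [
    [0, 0, -0.015],
    [0, 0, -0.03],
    [0, 0, -0.035],
    [0.0035, -0.0363, 0],
    [0.0035, -0.0363, 0],
    [0.0035, -0.0363, 0],
    [0.0035, -0.0363, 0],
    [0.0035, -0.0363, 0],
    [0.0035, -0.0363, 0],
    [0.0035, -0.0363, 0],
    [0, 0, 0],
    [0, 0, 0],
    [0, 0, 0],
    [0, 0, 0],
    [0, 0, 0]
  ],
  "twist": [
    [0, 0, 0],
    [0, 0, 0],
    [0, 0, 0],
    [0, 0, 0],
    [0, 0, 0],
    [0, 0, 0],
    [0, 0, 0],
    [0, 0, 0],
    [0, 0, 0],
    [0, 0, 0],
    [0, 0, 0.117],
    [0, 0, 0.117],
    [0, 0, 0.117],
    [0, 0, 0],
    [0, 0, 0]
  ]
}}

```text
clock: 14.2
position: [0.5426, -0.1595, 0.0943]
tool_rot: [3.141, 0.001, 2.961]
force: [0.1, 0.5, -1.2]
grip_width: 0.009
finger_force: 78.3
```

```bash
cat > st.py <<'E'
from h import *
import sys
# st.py tx ty yaw [pic]
tx,ty,yw=map(float,sys.argv[1:4])
s=bot.observe()
for k in ('clock','position','tool_rot','force','moment','grip_width'): print(k,np.round(s[k],4))
t=np.array([tx,ty])-np.array(s['position'])[:2]; y=s['tool_rot'][2]
print('tool d',(t@[np.cos(y),np.sin(y)]).round(4),(t@[np.sin(y),-np.cos(y)]).round(4),'twist z',round(y-yw,4))
E
python3 st.py .5426 -.1608 2.955
python3 - <<'E'
from h import *
# collar detection
f=bot.grab_frame('wrist'); cv2.imwrite('pics/w5.png',cv2.resize(cv2.cvtColor(f['img'],cv2.COLOR_RGB2BGR)[0:300,100:500],(800,600)))
import pickle; pickle.dump(f,open('w5.pkl','wb'))
E
```

```text
clock 14.2
position [ 0.5426 -0.1595  0.0943]
tool_rot [3.1415e+00 1.3000e-03 2.9608e+00]
force [ 0.0535  0.5186 -1.1791]
moment [-0.0237 -0.0127 -0.0131]
grip_width 0.009
tool d -0.0002 -0.0013 twist z 0.0058
```

View pics/w5.png

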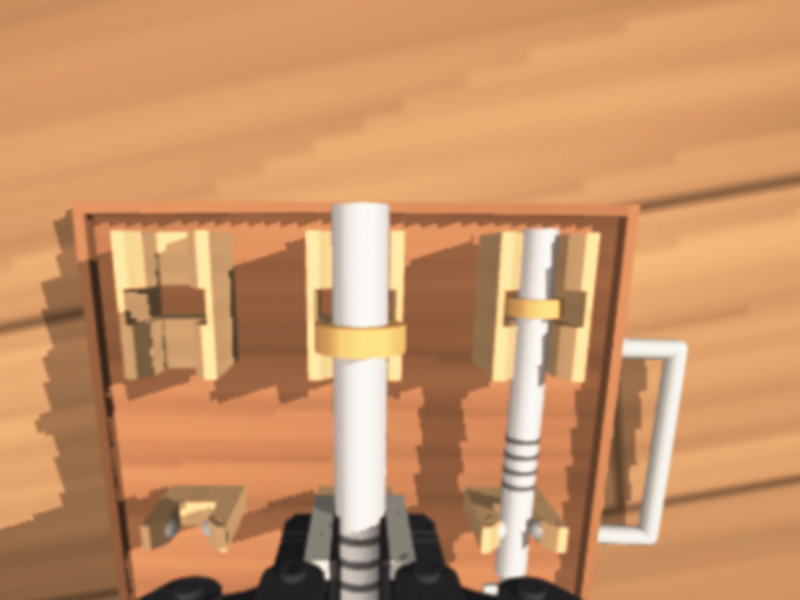

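The fork lies home in lane 1 with its collar in the pocket at (533,308). The probe is over lane 2 with its collar at (361,341).

```bash
sed -i 's/+.018/+float(sys.argv[4])/' chk.py; python3 chk.py w5.pkl 280.5 170.2 .0140; python3 chk.py w5.pkl 280.5 170.2 .0180
```

```text
collar tray [-0.0381  0.0008] tcp tray [ 0.0136 -0.    ] yaw err 0.004105405971271736
collar tray [-0.0387  0.0007] tcp tray [ 0.0136 -0.    ] yaw err 0.004105405971271736
```

>>> {"api": "apply_moves", "payload": {
  "claw": [0.005, 0.005, 0.005, 0.005, 0.005, 0.005, 0.005],
  "xyz": [
    [-0.0008, -0.0012, 0.02],
    [0, 0, 0.025],
    [0, 0, 0.012],
    [0, 0, 0.005],
    [0, 0, 0.003],
    [0, 0, 0.003],
    [0, 0, 0]
  ],
  "twist": [
    [0, 0, 0.005],
    [0, 0, 0],
    [0, 0, 0],
    [0, 0, 0],
    [0, 0, 0],
    [0, 0, 0],
    [0, 0, 0]
  ]
}}

```text
clock: 14.95
position: [0.543, -0.1612, 0.0255]
tool_rot: [-3.141, 0.001, 2.952]
force: [0.1, -1.2, -0.2]
grip_width: 0.0092
finger_force: 79.2
```

```bash
python3 st.py .5434 -.1608 2.955
```

```text
clock 14.95
position [ 0.543  -0.1612  0.0255]
tool_rot [-3.1415e+00  7.0000e-04  2.9519e+00]
force [ 0.1382 -1.1741 -0.2258]
moment [-0.2187 -0.0538  0.0341]
grip_width 0.0092
tool d -0.0003 0.0005 twist z -0.0031
```

>>> {"api": "apply_moves", "payload": {
  "claw": [0.005, 0.005, 0.005, 0.005, 0.005, 0.005],
  "xyz": [
    [0, 0, 0.002],
    [0, 0, 0.002],
    [0, 0, 0.0015],
    [0, 0, 0.0015],
    [0, 0, 0.0015],
    [0, 0, 0]
  ],
  "twist": [
    [0, 0, -0.002],
    [0, 0, 0],
    [0, 0, 0],
    [0, 0, 0],
    [0, 0, 0],
    [0, 0, 0]
  ]
}}

```text
clock: 15.55
position: [0.5428, -0.1611, 0.0164]
tool_rot: [-3.141, -0.0, 2.954]
force: [0.9, -0.9, -2.2]
grip_width: 0.0093
finger_force: 79.5
```

>>> {"api": "apply_moves", "payload": {
  "claw": [0.005, 0.005, 0.005, 0.005],
  "xyz": [
    [0, 0, 0.001],
    [0, 0, 0.001],
    [0, 0, 0.0005],
    [0, 0, 0]
  ],
  "twist": [
    [0, 0, 0],
    [0, 0, 0],
    [0, 0, 0],
    [0, 0, 0]
  ]
}}

```text
clock: 15.95
position: [0.543, -0.1611, 0.0145]
tool_rot: [3.142, 0.001, 2.954]
force: [-0.9, -0.6, 6.7]
grip_width: 0.0091
finger_force: 81.2
```

>>> {"api": "apply_moves", "payload": {
  "claw": [0.005, 0.005, 0.005],
  "xyz": [
    [0, 0, 0.0004],
    [0, 0, 0.0003],
    [0, 0, 0]
  ],
  "twist": [
    [0, 0, 0],
    [0, 0, 0],
    [0, 0, 0]
  ]
}}

```text
clock: 16.25
position: [0.5431, -0.1612, 0.0143]
tool_rot: [3.141, 0.001, 2.953]
force: [-5.0, 1.2, 18.4]
grip_width: 0.0089
finger_force: 82.3
```

>>> {"api": "apply_moves", "payload": {
  "claw": [0.01, 0.03, 0.03, 0.03, 0.03, 0.03, 0.03, 0.03, 0.03, 0.03, 0.03, 0.03, 0.03, 0.03, 0.03, 0.03, 0.03, 0.03, 0.03],
  "xyz": [
    [0, 0, -0.0008],
    [0, 0, 0],
    [0, 0, 0],
    [0, 0, -0.02],
    [0, 0, -0.03],
    [0, 0, -0.03],
    [0.0105, 0.0384, 0],
    [0.0105, 0.0384, 0],
    [0.0105, 0.0384, 0],
    [0.0105, 0.0384, 0],
    [0.0105, 0.0384, 0],
    [0.0105, 0.0384, 0],
    [0.0105, 0.0384, 0],
    [0.0105, 0.0384, 0],
    [0, 0, 0],
    [0, 0, 0],
    [0, 0, 0],
    [0, 0, 0.03],
    [0, 0, 0]
  ],
  "twist": [
    [0, 0, 0],
    [0, 0, 0],
    [0, 0, 0],
    [0, 0, 0],
    [0, 0, 0],
    [0, 0, 0],
    [0, 0, 0],
    [0, 0, 0],
    [0, 0, 0],
    [0, 0, 0],
    [0, 0, 0],
    [0, 0, 0],
    [0, 0, 0],
    [0, 0, 0],
    [0, 0, -0.1183],
    [0, 0, -0.1183],
    [0, 0, -0.1183],
    [0, 0, 0],
    [0, 0, 0]
  ]
}}

```text
clock: 18.15
position: [0.5161, 0.1559, 0.0619]
tool_rot: [-3.141, -0.004, -2.975]
force: [-0.1, 0.2, -0.4]
grip_width: 0.0302
finger_force: 0.0
```

>>> {"api": "apply_moves", "payload": {
  "claw": [0.03],
  "xyz": [
    [0, 0, 0]
  ],
  "twist": [
    [0, 0, 0]
  ]
}}

```text
clock: 18.25
position: [0.5173, 0.1562, 0.0642]
tool_rot: [-3.141, -0.001, -2.975]
force: [-0.2, 0.3, 0.8]
grip_width: 0.0299
finger_force: 0.0
```

```bash
python3 st.py .5179 .1561 -2.9749
```

```text
clock 18.25
position [0.5173 0.1562 0.0642]
tool_rot [-3.1412e+00 -1.3000e-03 -2.9753e+00]
force [-0.2434  0.2831  0.796 ]
moment [ 0.0211 -0.03   -0.0097]
grip_width 0.0299
tool d -0.0006 -0.0002 twist z -0.0004
```

>>> {"api": "apply_moves", "payload": {
  "claw": [0.03, 0.03, 0.03, 0.03, 0.012, 0.005, 0.005, 0.005],
  "xyz": [
    [0, 0, 0.02],
    [0, 0, 0.02],
    [0, 0, 0.0125],
    [0, 0, 0],
    [0, 0, 0],
    [0, 0, 0],
    [0, 0, 0],
    [0, 0, 0]
  ],
  "twist": [
    [0, 0, 0],
    [0, 0, 0],
    [0, 0, 0],
    [0, 0, 0],
    [0, 0, 0],
    [0, 0, 0],
    [0, 0, 0],
    [0, 0, 0]
  ]
}}

```text
clock: 19.05
position: [0.5184, 0.1553, 0.0129]
tool_rot: [-3.141, 0.001, -2.976]
force: [1.4, -7.4, 1.9]
grip_width: 0.009
finger_force: 78.0
```

>>> {"api": "apply_moves", "payload": {
  "claw": [0.005, 0.005, 0.005, 0.005, 0.005, 0.005, 0.005, 0.005, 0.005, 0.005, 0.005, 0.005, 0.005, 0.005, 0.005, 0.005, 0.005],
  "xyz": [
    [0, 0, -0.015],
    [0, 0, -0.03],
    [0, 0, -0.035],
    [0.0056, -0.0416, 0],
    [0.0056, -0.0416, 0],
    [0.0056, -0.0416, 0],
    [0.0056, -0.0416, 0],
    [0.0056, -0.0416, 0],
    [0.0056, -0.0416, 0],
    [0.0056, -0.0416, 0],
    [0.0056, -0.0416, 0],
    [0.0056, -0.0416, 0],
    [0, 0, 0],
    [0, 0, 0],
    [0, 0, 0],
    [0, 0, 0],
    [0, 0, 0]
  ],
  "twist": [
    [0, 0, 0],
    [0, 0, 0],
    [0, 0, 0],
    [0, 0, 0],
    [0, 0, 0],
    [0, 0, 0],
    [0, 0, 0],
    [0, 0, 0],
    [0, 0, 0],
    [0, 0, 0],
    [0, 0, 0],
    [0, 0, 0],
    [0, 0, 0.1177],
    [0, 0, 0.1177],
    [0, 0, 0.1177],
    [0, 0, 0],
    [0, 0, 0]
  ]
}}

```text
clock: 20.75
position: [0.5306, -0.2209, 0.0928]
tool_rot: [-3.142, 0.001, 2.96]
force: [0.1, 0.1, -0.7]
grip_width: 0.0092
finger_force: 78.3
```

```bash
python3 st.py .5303 -.2219 2.954
python3 - <<'E'
from h import *
f=bot.grab_frame('wrist'); cv2.imwrite('pics/w6.png',cv2.resize(cv2.cvtColor(f['img'],cv2.COLOR_RGB2BGR)[0:300,100:500],(800,600)))
import pickle; pickle.dump(f,open('w6.pkl','wb'))
E
```

```text
clock 20.75
position [ 0.5306 -0.2209  0.0928]
tool_rot [-3.1415e+00  1.1000e-03  2.9596e+00]
force [ 0.0613  0.0694 -0.6796]
moment [-0.0055  0.0362  0.0352]
grip_width 0.0092
tool d 0.0001 -0.001 twist z 0.0056
```

View pics/w6.png

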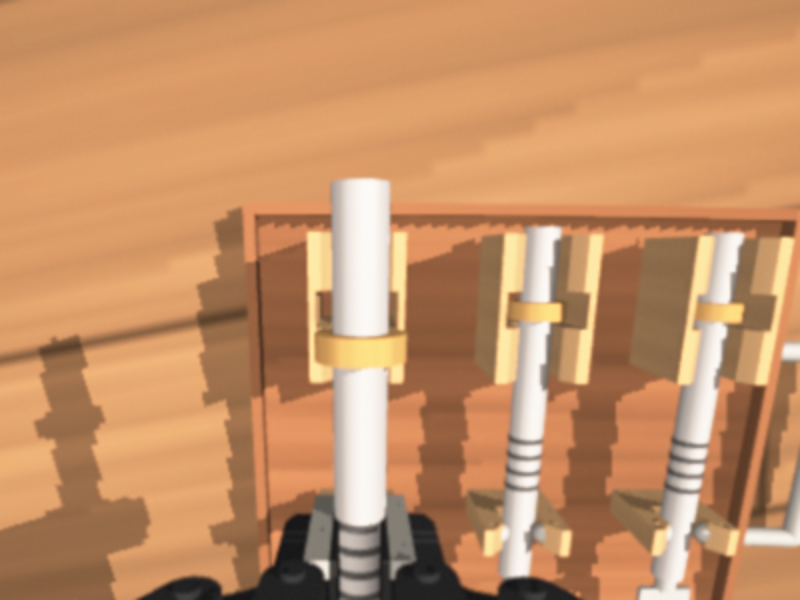

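The fork and probe lie home, with their collars in the pockets at (720,312) and (536,311). The spatula is over lane 3 with its collar at (361,350).

```bash
python3 chk.py w6.pkl 280.5 174.5 .0155
```

```text
collar tray [-0.0372 -0.0618] tcp tray [ 0.0131 -0.0626] yaw err 0.003004717046780847
```

>>> {"api": "apply_moves", "payload": {
  "claw": [0.005, 0.005, 0.005, 0.005, 0.005, 0.005, 0.005],
  "xyz": [
    [0, -0.001, 0.02],
    [0, 0, 0.025],
    [0, 0, 0.012],
    [0, 0, 0.005],
    [0, 0, 0.003],
    [0, 0, 0.003],
    [0, 0, 0]
  ],
  "twist": [
    [0, 0, 0.003],
    [0, 0, 0],
    [0, 0, 0],
    [0, 0, 0],
    [0, 0, 0],
    [0, 0, 0],
    [0, 0, 0]
  ]
}}

```text
clock: 21.5
position: [0.5303, -0.2221, 0.024]
tool_rot: [3.142, 0.001, 2.953]
force: [0.5, -0.0, -0.6]
grip_width: 0.0095
finger_force: 78.8
```

>>> {"api": "apply_moves", "payload": {
  "claw": [0.005, 0.005, 0.005, 0.005, 0.005, 0.005],
  "xyz": [
    [0, 0, 0.002],
    [0, 0, 0.002],
    [0, 0, 0.0015],
    [0, 0, 0.0015],
    [0, 0, 0.0015],
    [0, 0, 0]
  ],
  "twist": [
    [0, 0, 0],
    [0, 0, 0],
    [0, 0, 0],
    [0, 0, 0],
    [0, 0, 0],
    [0, 0, 0]
  ]
}}

```text
clock: 22.1
position: [0.5298, -0.222, 0.0148]
tool_rot: [3.142, -0.001, 2.953]
force: [-1.2, 0.4, -2.7]
grip_width: 0.0093
finger_force: 78.8
```

>>> {"api": "apply_moves", "payload": {
  "claw": [0.005, 0.005, 0.005, 0.005],
  "xyz": [
    [0, 0, 0.001],
    [0, 0, 0.001],
    [0, 0, 0.0005],
    [0, 0, 0]
  ],
  "twist": [
    [0, 0, 0],
    [0, 0, 0],
    [0, 0, 0],
    [0, 0, 0]
  ]
}}

```text
clock: 22.5
position: [0.53, -0.2222, 0.0129]
tool_rot: [-3.142, 0.0, 2.952]
force: [-1.1, -0.8, 2.5]
grip_width: 0.0093
finger_force: 79.7
```

>>> {"api": "apply_moves", "payload": {
  "claw": [0.005, 0.005, 0.005],
  "xyz": [
    [0, 0, 0.0006],
    [0, 0, 0.0004],
    [0, 0, 0]
  ],
  "twist": [
    [0, 0, 0],
    [0, 0, 0],
    [0, 0, 0]
  ]
}}

```text
clock: 22.8
position: [0.5301, -0.2223, 0.0126]
tool_rot: [3.142, 0.0, 2.952]
force: [-5.6, 2.6, 20.0]
grip_width: 0.0093
finger_force: 81.5
```

>>> {"api": "apply_moves", "payload": {
  "claw": [0.01, 0.03, 0.03, 0.03, 0.03, 0.03, 0.03, 0.03, 0.03, 0.03, 0.03, 0.03],
  "xyz": [
    [0, 0, -0.001],
    [0, 0, 0],
    [0, 0, 0],
    [0, 0, -0.02],
    [0, 0, -0.03],
    [0, 0, -0.035],
    [0, 0, -0.035],
    [-0.025, 0.031, -0.02],
    [-0.025, 0.031, -0.02],
    [0, 0, -0.02],
    [0, 0, 0],
    [0, 0, 0]
  ],
  "twist": [
    [0, 0, 0],
    [0, 0, 0],
    [0, 0, 0],
    [0, 0, 0],
    [0, 0, 0],
    [0, 0, 0],
    [0, 0, 0],
    [0, 0, 0],
    [0, 0, 0],
    [0, 0, 0],
    [0, 0, 0],
    [0, 0, 0]
  ]
}}

```text
clock: 24.0
position: [0.5905, -0.1709, 0.1925]
tool_rot: [-3.141, -0.0, 2.952]
force: [-0.1, -0.3, -1.4]
grip_width: 0.03
finger_force: 0.0
```

Run:
```python
from h import *
f=grab('wrist'); i=cv2.cvtColor(f['img'],cv2.COLOR_RGB2BGR)
g=grab('scene'); j=cv2.cvtColor(g['img'],cv2.COLOR_RGB2BGR)
P=pix(f,[.56,-.157,.03])[0].astype(int); Q=pix(g,[.55,-.16,.03])[0].astype(int); print(P,Q)
a=cv2.resize(i[0:270,145:415],(400,400)); b=cv2.resize(j[Q[1]-55:Q[1]+55,Q[0]-55:Q[0]+55],(400,400),interpolation=cv2.INTER_CUBIC)
cv2.imwrite('pics/fin.png',np.hstack([a,b])); s=bot.observe(); print(s['clock'],s['position'])
for q in ['jar','loupe','wheel']:
    for d in bot.find_in('scene',q)[:1]: print(q,np.round(d['position'],3))
```

```text
[286 162] [215 215]
24.1 [ 0.59001697 -0.17099181  0.19186527]
jar [0.793 0.034 0.037]
loupe [0.707 0.349 0.017]
wheel [ 0.708 -0.374  0.004]
```

View pics/fin.png

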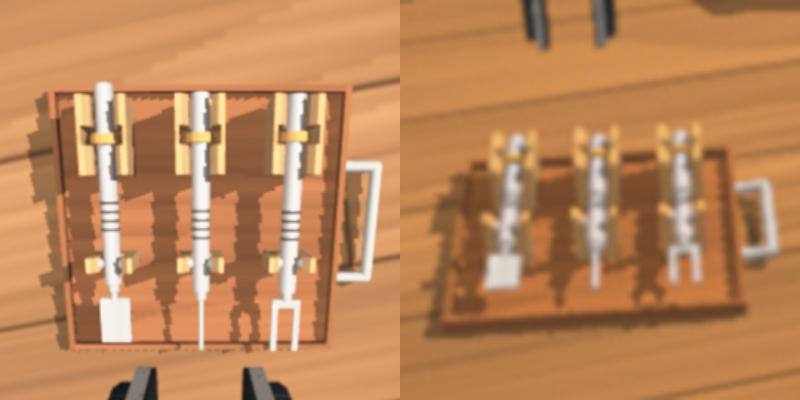

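The final view shows the fork next to the handle at (290,200), the probe in the middle at (200,200) and the spatula at (108,200). All three collars are in their pockets and all tips point to the ball side. The bystanders have not moved, so I hand the job in.

```bash
python3 -c "
from workcell import bot
print(bot.job_done())"
```

```text
the job is handed in; nothing more can be done
None
```

The fork (lane 1, by the handle), probe (lane 2) and spatula (lane 3) are home and released, all pressed below 30 N, with the bystanders unmoved; the job was handed in at about 24 s and returned no verdict.

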